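# Feed a glass bottle through the dust flap of a bench chute

## Task

Feed the glass bottle lying on the loading shelf through the yellow gravity flap: with the fingertips gently push it along the shelf, under the flap and over the edge, so that it slides down to the stop at the foot of the chute, and get the fingers back out before the flap swings shut. Only push: do not pick the bottle up or knock it off the shelf, and leave the two single upright bottles and the jar beside the chute where they stand. Finish with the flap hanging shut.

Things in the scene. Friction and masses are not known exactly. Their poses are not given: they have to be found in the camera images.
- ink_bottle: Black glass bottle lying flat, 33 mm wide, 27 mm high, 74 mm long with its neck, 60-120 g. Origin: middle of its underside. Its +y runs along it to the neck end (37 mm from the origin), the flat base is 37 mm toward -y, +z is up. Centre of mass 7 mm baseward of the origin. Starts on the shelf, neck roughly toward the flap, up to 0.6 rad askew.
- chute: Bench feed chute, fixed to the table, blue and bare metal. Origin on the table (z 0) under the flap. +x is the feed direction, +z up. Loading shelf: flat, 90 mm high, from x -220 to 0 mm, 150 mm wide, side rims 6 mm high. Face plate with the flap at x 0, 102 mm wide, top at z 148 mm. Behind it a covered slick channel, 58 mm wide, falls 24 degrees from x 18 mm to a stop at x 187 mm.
- sill (a point): Foot of the opening, on the shelf surface (z 90 mm); axes as the chute's. Opening 58 mm wide, 42 mm high. Guide strips 12 mm high narrow from 127 to 55 mm apart at x -105 to -50 mm, then run parallel to the flap. The slick floor is level to x +18 mm, then drops at 24 degrees: the bottle tips and slides off by itself once its centre of mass is past that edge.
- flap (a joint): Angle of the yellow flap (55 mm wide, 42 mm high, 20 g), hinged 45 mm above the shelf at x +2 mm of the chute. 0 = hanging shut; grows to 1.45 as its lower edge swings inward, along +x. Light to push (under 1 N), on the bottle or directly. Gravity shuts it, slowed by a damper: about 2 s from wide open, the last few degrees slowest. It cannot swing outward.
- flap_edge (a point): Middle of the flap's lower edge, 42 mm below the hinge; 3 mm above the shelf surface when shut.
- pickup (a point): Point on the channel floor, 148 mm past the flap along the chute's +x, where the bottle's origin comes to lie when its leading end is against the stop; the channel has no cover there.
- upright_bottle_a: Black glass bottle standing upright on the table, 27 x 33 x 74 mm, origin under its middle. Bystander.
- upright_bottle_b: Second black glass bottle standing upright on the table, 27 x 33 x 74 mm, origin under its middle. Bystander.
- jar: Single round white jar with a lid, 70 mm across, 58 mm high, origin under its middle. Bystander on the table.
There are look-alikes about, which are no part of the job. Leave any purple look-alike of the ink_bottle alone.

How it is judged:
On the way, in this order (a step that is already met when the one before it is completed fails the run):
1. the bottle pushes the flap open (more than 0.5 rad) and lies in the opening (value of joint flap above 0.5 rad and x of ink_bottle in the frame of sill between -0.045 and 0.05 m and contact force between the fingers and ink_bottle above 0.02 N), for 0.04 s.
2. the bottle is through (its middle more than 50 mm past the flap) and the fingers touch neither it nor the chute, TCP at least 12 mm before the flap, while the flap is still open by more than 0.1 rad (value of joint flap above 0.1 rad and x of ink_bottle in the frame of sill above 0.05 m and contact force between the fingers and chute below 0.01 N and contact force between the fingers and ink_bottle below 0.01 N and x of the grasp point in the frame of sill below -0.012 m), for 0.04 s.
At the end, for the whole second after the job is handed in: the bottle lies still on the channel floor against the stop (origin within 20 mm of the pickup point, not rolled over) and the flap hangs shut (under 0.08 rad) (distance between ink_bottle and pickup below 0.02 m and angle between ink_bottle's own z axis and vertical below 0.6 rad and linear speed of ink_bottle below 0.02 m/s and value of joint flap below 0.08 rad); the robot touches nothing.
It fails at once if the bottle is lifted or stood up: its origin rises more than 20 mm above the shelf (height (world z) of ink_bottle above 0.11 m).
It fails at once if the bottle falls off the loading shelf (height (world z) of ink_bottle below 0.06 m and x of ink_bottle in the frame of sill below 0.02 m).
It fails at once if the fingers press on the bottle with more than 20 N (contact force between the fingers and ink_bottle above 20 N).
It fails at once if an upright bottle or the jar is moved more than 20 mm (distance of any of upright_bottle_a, upright_bottle_b, jar from where it was at the start of the episode above 0.02 m).
It also fails if it takes over 54 s, if anything falls off the work surface, if the arm or the gripper's body presses on something with over 40 N, if the wrist force passes 120 N, or if a joint passes its speed limit or range.

## Robot

A 6-joint arm with a two-finger parallel gripper is mounted at the origin on a cart in front of the work surface, level with it; the furniture and walls round the work are solid. World frame = base frame: x ahead of the robot, y to its left, z up, the work surface at z = 0. Lengths are in m, angles in rad, forces in N, time in s.
With the tool pointing down it reaches from about 0.4 to 0.925 m from the base axis. Payload 3.4 kg.
Tool frame: the origin (TCP) lies between the finger pads, 19 mm behind the fingertips; this is the grasp point; z points along the fingers, y is the line along which they close (so a half turn about z gives the same grasp; the last joint's range is limited). The gripper opens to 85 mm and grips with 20 to 120 N. Pads are 22 mm wide; open, the fingers measure 114 mm over their backs; the gripper's body (76 mm by 85 mm) begins 54 mm behind the grasp point. The pads swing forward as they close: fully open they stand 13 mm farther back than shut.
Start: joints at [1.22, 0.307, 1.506, -0, 1.328, -0.073], TCP at [0.157, 0.553, 0.25] pointing down, gripper open.
Joint ranges: [-3.12, 3.12], [-1.05, 2.28], [0.14, 2.33], [-1.42, 4.57], [0.1, 2.73], [-2.68, 2.68]. Speed limits (rad/s): [2.57, 2.57, 3.14, 3.14, 3.14, 3.14].

## Interface

Orientations are given as a rotation vector (axis times angle).
In Python, from workcell import ctrl gives the robot as it stands.
- The arm moves only by the tool arm_command, never from a script. Its argument "plan" is a list of rows, each a list of 6 numbers: the shift along the tool's x, y, z in m, then the turn, a rotation vector about the tool's x, y, z in degrees. A call has 1 to 20 rows; each row is the pose to reach, as a shift and turn from the pose commanded when the call began, along the tool's axes at that moment; what a row does not reach only later rows make up. A row lasts 1/10 s, in which the tool goes at most 50 mm and 8.59 degrees, less where a joint would pass 70% of its speed; a pose out of reach is approached as far as the arm can. A call with a gripper value outside its range is refused whole. "jaw" is the finger opening in m, from 0 to 0.0854, set as the call begins (left out, the last holds). The fingers move at their own pace and stop on an object; "squeeze" is the grip in N (left out, the last holds). Time passes only in rows, so rows that repeat a pose let the fingers close. It gives the time, the measured TCP pose, the force, the opening and the grip force at its end, in the units of the state.
- ctrl.get_state(): the state, without advancing time (a new reading comes with each control period).
- ctrl.read_camera(name): name is "side" or "top" or "wrist"; returns a dict with "pixels" (400x640x3 uint8, red, green, blue), "camera_matrix" (3x3 intrinsics, pixels), "cam_to_world" (4x4, takes a point from camera to world coordinates). Camera axes: x right, y up, looking along -z (the intrinsics and any distortion apply to the point x, -y, -z); pixel columns grow to the right and rows downward; lengths in m; the calibration is good to about 2 mm. The wrist camera is an equidistant fisheye: a pixel r from the principal point sees the ray r / f radians off the axis. A picture is of the moment at which its call begins. There is no depth.
- ctrl.finish_job(): hands the job in; it is judged then, once.
The state is a dict: "time_s": time; "joints": joint angles; "joint_velocities": joint speeds; "effort": joint torques, N m; "tool_pos": TCP position; "tool_rot": TCP orientation; "contact_force": force on the tool from outside, world axes, zero at the start; "wrist_torque": the same for the moment, N m; "width": finger opening in m; "gripper_force": force on a finger pad.
Only numpy, scipy, OpenCV 4.12 (cv2) and the standard library are available. Lean on these libraries where they do the work, as an engineer would, in place of code of your own. Each camera call takes 0.05 s, during which the arm holds its last target. There are 200 camera calls.

## Working session

There is one attempt and no reset: what is moved stays moved. The work goes in short steps, Python scripts to look and compute and a tool call to move; the robot and the scene stay as the last step left them, time stands still between calls to the robot, and variables do not carry over. Pictures are saved under pics/ and viewed, at most 11 in all, crops included, and the job is handed in when it is done.

Besides the shell and the picture viewer there is one more tool, called after "Request:" as name(argument=value, ...), one argument or row to a line, values as JSON. arm_command: Moves the arm, as the interface text tells. Its arguments: {"type":"object","properties":{"plan":{"type":"array"},"jaw":{"type":"number"},"squeeze":{"type":"number"}},"required":["plan"]}

```bash
mkdir -p pics
python3 - <<'E'
from workcell import ctrl
import cv2,numpy as np
s=ctrl.get_state(); print({k:np.round(v,3) for k,v in s.items()})
for n in("top","side"):
    c=ctrl.read_camera(n); cv2.imwrite(f"pics/{n}0.png",c["pixels"][:,:,::-1]); print(n,np.round(c["camera_matrix"],1).tolist(),np.round(c["cam_to_world"],3).tolist(),[k for k in c])
E
```

```text
{'time_s': np.float64(0.0), 'joints': array([ 1.221,  0.308,  1.508, -0.   ,  1.328, -0.074]), 'joint_velocities': array([-0.002, -0.001,  0.   , -0.002,  0.001, -0.001]), 'effort': array([-2.0000e-03, -4.5755e+01, -2.5192e+01, -0.0000e+00,  1.3000e-02,
       -0.0000e+00]), 'tool_pos': array([0.157, 0.552, 0.249]), 'tool_rot': array([-4.330e-01, -3.111e+00,  3.000e-03]), 'contact_force': array([-0.134,  0.565,  0.136]), 'wrist_torque': array([ 0.039, -0.029, -0.045]), 'gripper_force': np.float64(0.0), 'width': np.float64(0.085)}
top [[398.6, 0.0, 325.5], [0.0, 398.6, 204.5], [0.0, 0.0, 1.0]] [[-0.001, 0.997, -0.073, 0.522], [-1.0, -0.001, 0.001, 0.088], [0.001, 0.073, 0.997, 1.093], [0.0, 0.0, 0.0, 1.0]] ['pixels', 'camera_matrix', 'cam_to_world']
side [[476.3, 0.0, 326.2], [0.0, 476.3, 205.4], [0.0, 0.0, 1.0]] [[-0.761, -0.512, 0.399, 1.064], [0.649, -0.593, 0.476, 0.692], [-0.007, 0.621, 0.784, 1.073], [0.0, 0.0, 0.0, 1.0]] ['pixels', 'camera_matrix', 'cam_to_world']
```

View pics/top0.png

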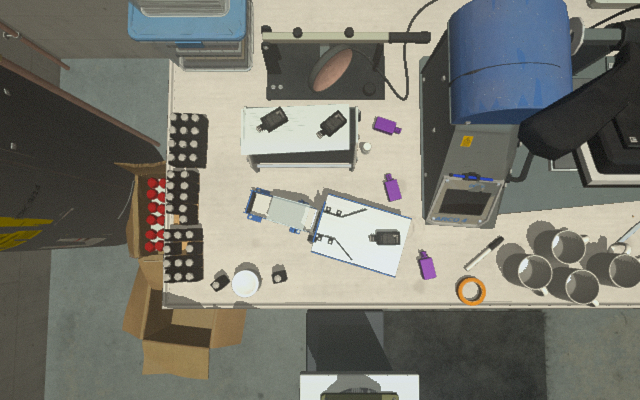

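View pics/side0.png

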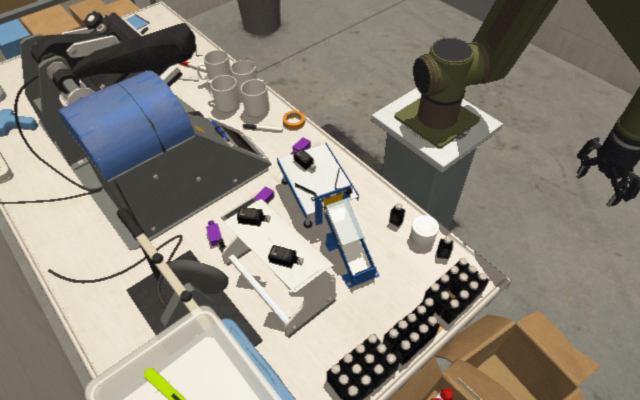

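Candidates (top view): the bottle on the blue chute shelf at (384,237); two black bottles on the plain white stand at (272,119) and (332,123); uprights at (220,281) and (279,276); purple look-alikes at (387,126), (392,187) and (428,264). I choose (384,237), the only one on the shelf in front of the yellow flap, which is at about (315,235). I'll check it in a close crop.

Run:
```python
import cv2,numpy as np
a=cv2.imread("pics/top0.png")[175:295,225:425]; b=cv2.imread("pics/side0.png")[130:290,260:400]
a=cv2.resize(a,None,fx=4,fy=4,interpolation=cv2.INTER_CUBIC);cv2.imwrite("pics/c1.png",a)
b=cv2.resize(b,None,fx=3.7,fy=3.7,interpolation=cv2.INTER_CUBIC);cv2.imwrite("pics/c2.png",b)
```

```text
(no output)
```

View pics/c1.png

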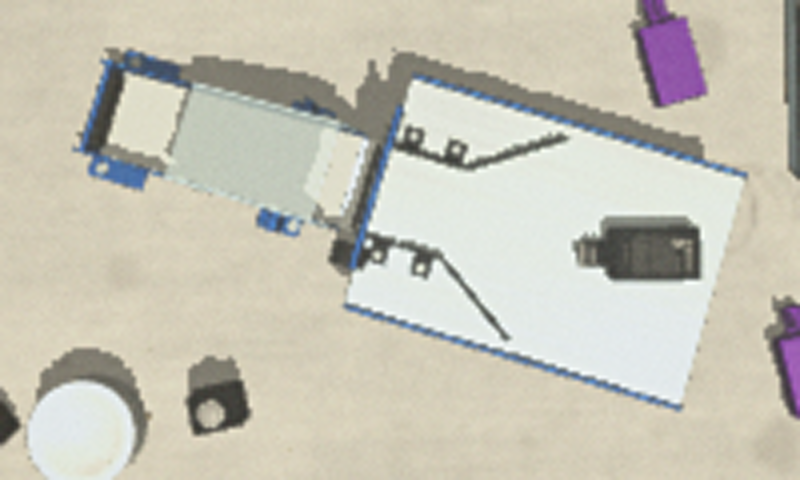

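View pics/c2.png

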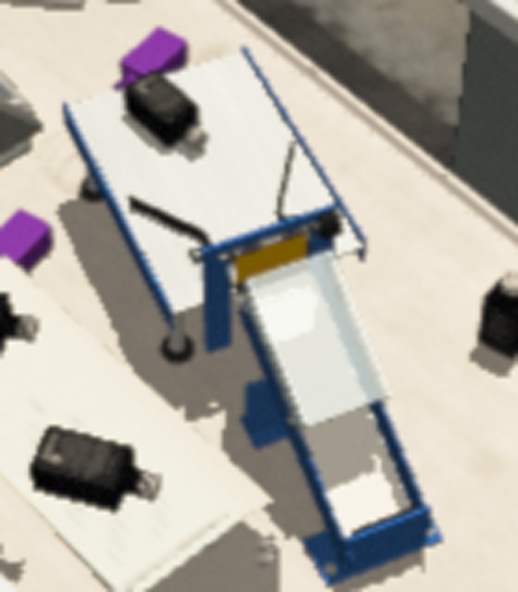

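The crops confirm it. The black bottle sits at c1 (650,250), with its neck at (585,250) pointing left toward the flap. It lies on the white shelf with corners at c1 (413,77), (745,175), (682,407) and (347,307). The yellow flap shows in c2 at (270,260).

```bash
cat > h.py <<'E'
from workcell import ctrl
import cv2,numpy as np
def ray(c,uv,z):
    K=c["camera_matrix"];T=c["cam_to_world"];u,v=uv
    d=T[:3,:3]@np.array([(u-K[0,2])/K[0,0],-(v-K[1,2])/K[1,1],-1]);o=T[:3,3]
    return (o+d*(z-o[2])/d[2])[:2]
E
python3 - <<'E'
from h import *
c=ctrl.read_camera("top");im=c["pixels"]
cor=np.array([(413,77),(745,175),(682,407),(347,307)])/4+[225,175]
W=np.array([ray(c,p,.094) for p in cor]);print("corners",W.round(4).tolist())
print("sides",[round(float(np.linalg.norm(W[i]-W[(i+1)%4])),4) for i in range(4)])
ux=(W[0]-W[1])+(W[3]-W[2]);ux/=np.linalg.norm(ux);uy=np.array([-ux[1],ux[0]])
ctr=W.mean(0);sill=ctr+ux*.110
print("yaw",np.arctan2(ux[1],ux[0]),"sill",sill)
m=((im.max(2)<90)*255).astype(np.uint8);k=np.zeros_like(m);k[222:252,365:405]=255;m&=k
cs,_=cv2.findContours(m,cv2.RETR_EXTERNAL,cv2.CHAIN_APPROX_NONE);b=max(cs,key=cv2.contourArea)
r=cv2.minAreaRect(b);print(r,cv2.contourArea(b))
for name,p in(("body c",r[0]),("neck tip",np.array([575,251])/4+[225,175]),("base",np.array([701,250])/4+[225,175])):
    w=ray(c,p,.09+.0135 if name!="base" else .11);d=w-sill;print(name,w.round(4),"sill frame",(d@ux).round(4),(d@uy).round(4))
# flap-side top edge of plate & guide ends
for p in((566,138),(508,339),(468,165),(435,250)):
    d=ray(c,np.array(p)/4+[225,175],.102)-sill;print("guide",p,(d@ux).round(4),(d@uy).round(4))
# jar, uprights
for p,z in(((245,283),.058),((220,282),.074),((279,276),.074)): print(ray(c,p,z).round(3))
E
```

```text
corners [[0.6212, 0.0796], [0.5593, -0.1284], [0.4155, -0.087], [0.4773, 0.1209]]
sides [0.217, 0.1497, 0.2169, 0.1497]
yaw 1.2816729222529546 sill [0.54968036 0.10170883]
((386.5, 238.0), (12.0, 25.0), 90.0) 270.5
body c [ 0.5114 -0.0643] sill frame -0.1701 -0.0106
neck tip [ 0.512  -0.0204] sill frame -0.1278 0.0013
base [ 0.5126 -0.0971] sill frame -0.2012 -0.0212
guide (566, 138) -0.1032 -0.0646
guide (508, 339) -0.1033 0.065
guide (468, 165) -0.0494 -0.0311
guide (435, 250) -0.0446 0.0253
[0.396 0.293]
[0.401 0.353]
[0.416 0.204]
```

```bash
cat >> h.py <<'E'
from scipy.spatial.transform import Rotation as Rn
YAW=1.2817;SILL=np.array([.5494,.1007])
UX=np.array([np.cos(YAW),np.sin(YAW)]);UY=np.array([-UX[1],UX[0]])
def tosill(p): d=np.array(p)[:2]-SILL;return np.array([d@UX,d@UY])
def fromsill(x,y): return SILL+x*UX+y*UY
def rel(xy,z,yaw=YAW):
    s=ctrl.get_state();R=Rn.from_rotvec(s["tool_rot"])
    G=Rn.from_matrix(np.array([[np.cos(yaw),np.sin(yaw),0],[np.sin(yaw),-np.cos(yaw),0],[0,0,-1]]))
    return R.inv().apply(np.r_[xy,z]-s["tool_pos"]).round(4),(R.inv()*G).as_rotvec(degrees=True).round(2)
E
python3 - <<'E'
from h import *
print(rel((.45,.30),.25)); p=fromsill(-.232,-.008);print(p,rel(p,.20))
E
```

```text
(array([-0.3509, -0.1629, -0.0005]), array([-8.00e-02,  7.00e-02,  9.07e+01]))
[ 0.49092802 -0.12395313] (array([-0.5061, -0.5595,  0.0501]), array([-8.00e-02,  7.00e-02,  9.07e+01]))
```

Request:
arm_command(
  plan=[
    [-0.351,-0.163,0,0,0,90.7],
    [-0.351,-0.163,0,0,0,90.7],
    [-0.351,-0.163,0,0,0,90.7],
    [-0.351,-0.163,0,0,0,90.7],
    [-0.351,-0.163,0,0,0,90.7],
    [-0.351,-0.163,0,0,0,90.7],
    [-0.351,-0.163,0,0,0,90.7],
    [-0.351,-0.163,0,0,0,90.7],
    [-0.351,-0.163,0,0,0,90.7],
    [-0.506,-0.56,0.05,0,0,90.7],
    [-0.506,-0.56,0.05,0,0,90.7],
    [-0.506,-0.56,0.05,0,0,90.7],
    [-0.506,-0.56,0.05,0,0,90.7],
    [-0.506,-0.56,0.05,0,0,90.7],
    [-0.506,-0.56,0.05,0,0,90.7],
    [-0.506,-0.56,0.05,0,0,90.7],
    [-0.506,-0.56,0.05,0,0,90.7],
    [-0.506,-0.56,0.05,0,0,90.7],
    [-0.506,-0.56,0.05,0,0,90.7],
    [-0.506,-0.56,0.05,0,0,90.7],
  ],
  jaw=0,
)

```text
time_s: 2.15
tool_pos: [0.4904, -0.1242, 0.1996]
tool_rot: [-2.519, -1.875, 0.001]
contact_force: [-0.8, 1.0, 0.1]
width: 0.0
gripper_force: 0.0
```

Run:
```python
from h import *
print(rel(fromsill(-.232,-.008),.127))
c=ctrl.read_camera("wrist");print(np.round(c["camera_matrix"],1).tolist(),c["cam_to_world"].round(3).tolist())
cv2.imwrite("pics/w1.png",c["pixels"][:,:,::-1])
```

```text
(array([0.0003, 0.0005, 0.0726]), array([-0.08, -0.04, -0.12]))
[[309.7, 0.0, 316.8], [0.0, 309.7, 202.6], [0.0, 0.0, 1.0]] [[0.958, 0.273, 0.09, 0.514], [-0.288, 0.911, 0.295, -0.049], [-0.002, -0.308, 0.951, 0.325], [0.0, 0.0, 0.0, 1.0]]
```

View pics/w1.png

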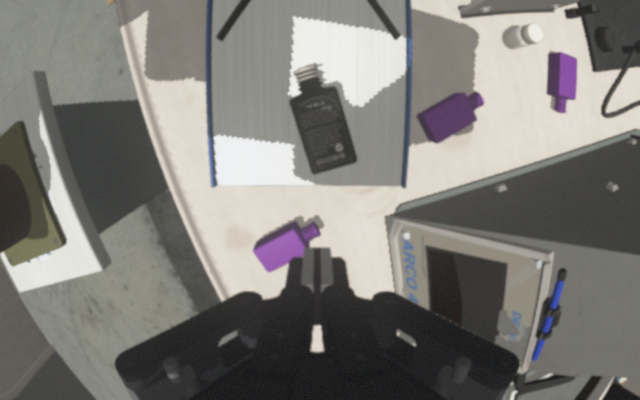

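The wrist view shows the bottle base edge from (316,172) to (356,162) and the neck tip at (307,67). The shelf's near edge is at row 186 and the closed fingertips are at (317,250). The purple look-alike at (283,245) is on the table, well below the fingers.

```bash
cat >> h.py <<'E'
def wray(c,uv,z):
    K=c["camera_matrix"];T=c["cam_to_world"]
    a=np.array([uv[0]-K[0,2],-(uv[1]-K[1,2])]);r=np.linalg.norm(a);t=r/K[0,0]
    d=T[:3,:3]@np.r_[a/r*np.sin(t),-np.cos(t)];o=T[:3,3]
    return (o+d*(z-o[2])/d[2])[:2]
E
python3 - <<'E'
from h import *
c=ctrl.read_camera("wrist")
for n,p,z in(("baseL",(316,172),.115),("baseR",(356,162),.115),("neck",(307,67),.105),("shL",(291,106),.115),("shR",(328,88),.115),("shelf corner L",(214,186),.094),("shelf corner R",(406,186),.094)):
    print(n,tosill(wray(c,p,z)).round(4))
for z in(.16,.17,.18,.19): print("tip",z,(tosill(wray(c,(317,249),z))-tosill(ctrl.get_state()["tool_pos"])).round(4))
E
```

```text
baseL [-0.1979 -0.0076]
baseR [-0.1907 -0.0353]
neck [-0.1246 -0.0015]
shL [-0.1523  0.009 ]
shR [-0.1403 -0.0157]
shelf corner L [-0.2129  0.0741]
shelf corner R [-0.2132 -0.0788]
tip 0.16 [-0.0033 -0.0011]
tip 0.17 [ 0.0017 -0.0011]
tip 0.18 [ 0.0066 -0.0012]
tip 0.19 [ 0.0116 -0.0012]
```

Request:
arm_command(
  plan=[
    [0,0,0.02,0,0,0],
    [0,0,0.04,0,0,0],
    [0,0,0.06,0,0,0],
    [0,0,0.072,0,0,0],
    [0,0,0.08,0,0,0],
    [0.005,0,0.08,0,0,0],
    [0.01,0,0.08,0,0,0],
    [0.015,0,0.08,0,0,0],
    [0.019,0,0.08,0,0,0],
    [0.023,0,0.08,0,0,0],
    [0.027,0,0.08,0,0,0],
    [0.031,0,0.08,0,0,0],
    [0.035,0,0.08,0,0,0],
    [0.039,0,0.08,0,0,0],
    [0.043,0,0.08,0,0,0],
    [0.047,0,0.08,0,0,0],
  ],
)

```text
time_s: 3.85
tool_pos: [0.5042, -0.0785, 0.1199]
tool_rot: [-2.518, -1.878, 0.0]
contact_force: [-0.9, -1.2, 1.1]
width: 0.0001
gripper_force: 0.7
```

Run:
```python
from h import *
s=ctrl.get_state();print(tosill(s["tool_pos"]).round(4),s["tool_pos"][2],s["contact_force"].round(2))
c=ctrl.read_camera("wrist");cv2.imwrite("pics/w2.png",c["pixels"][:,:,::-1])
```

```text
[-0.1846 -0.0078] 0.11992320977163456 [-0.86 -1.19  1.14]
```

View pics/w2.png

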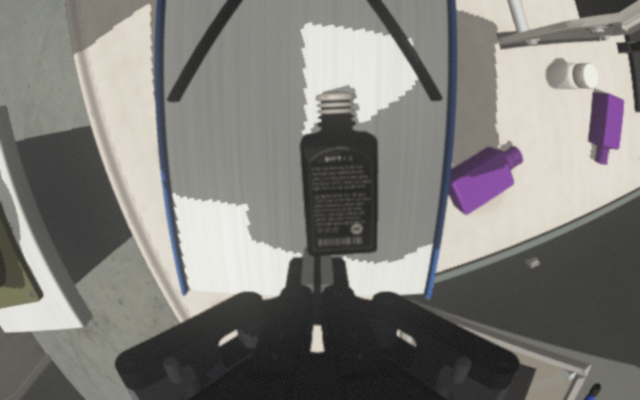

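The bottle is now square to the feed, with its flanks at columns 303 and 377 and neck at 337. It sits right of the funnel axis (column ~305), and the fingertips at column 317 are off its middle. I'll measure the offset.

Run:
```python
from h import *
c=ctrl.read_camera("wrist")
for n,p,z in(("baseL",(307,252),.113),("baseR",(376,252),.113),("neck",(338,92),.105),("shL",(302,140),.113),("shR",(378,140),.113),("guideL",(173,100),.102),("guideR",(436,99),.102),("tipL",(302,262),.102),("tipR",(333,262),.102)):
    print(n,tosill(wray(c,p,z)).round(4))
```

```text
baseL [-0.1721 -0.0041]
baseR [-0.1724 -0.0374]
neck [-0.0984 -0.0182]
shL [-0.1193 -0.0025]
shR [-0.119  -0.0352]
guideL [-0.0984  0.0612]
guideR [-0.0992 -0.0655]
tipL [-0.1837 -0.001 ]
tipR [-0.1837 -0.0173]
```

Request:
arm_command(
  plan=[
    [-0.01,0,0,0,0,0],
    [-0.01,0,-0.03,0,0,0],
    [0.0,0.01,-0.05,0,0,0],
    [0.02,0.04,-0.05,0,0,0],
    [0.043,0.056,-0.05,0,0,0],
    [0.043,0.056,-0.03,0,0,0],
    [0.043,0.056,-0.01,0,0,0],
    [0.043,0.056,0,0,0,0],
    [0.043,0.05,0,0,0,0],
    [0.043,0.045,0,0,0,0],
    [0.043,0.041,0,0,0,0],
    [0.043,0.037,0,0,0,0],
    [0.043,0.033,0,0,0,0],
    [0.043,0.029,0,0,0,0],
    [0.043,0.026,0,0,0,0],
    [0.043,0.024,0,0,0,0],
    [0.043,0.024,0,0,0,0],
  ],
)

```text
time_s: 5.65
tool_pos: [0.5394, -0.0443, 0.1202]
tool_rot: [2.518, 1.878, 0.0]
contact_force: [0.7, -0.1, -0.2]
width: 0.0003
gripper_force: 0.5
```

Run:
```python
from h import *
s=ctrl.get_state();print(tosill(s["tool_pos"]).round(4),s["tool_pos"][2],s["contact_force"].round(2))
c=ctrl.read_camera("wrist");cv2.imwrite("pics/w3.png",c["pixels"][:,:,::-1])
```

```text
[-0.1418 -0.0318] 0.12019225296632716 [ 0.65 -0.14 -0.23]
```

View pics/w3.png

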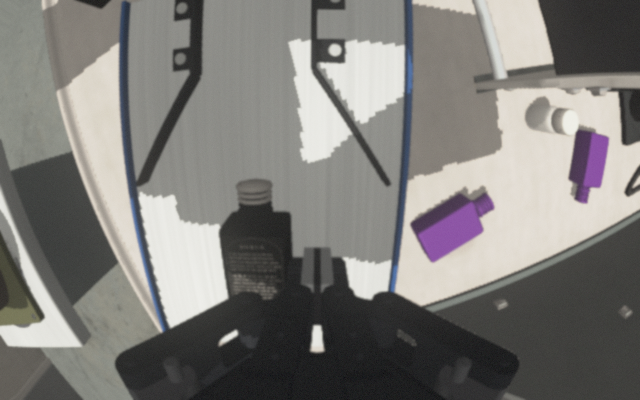

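The bottle's flanks are at columns 220 and 291 with the neck at (254,190). The parallel guides' inner edges are at about 202 and 312 near row 60, so the bottle is roughly centred on the guide channel.

Run:
```python
from h import *
c=ctrl.read_camera("wrist")
for n,p,z in(("shL",(220,222),.113),("shR",(292,212),.113),("lowL",(229,296),.113),("neckL",(237,185),.105),("neckR",(272,185),.105),("gL",(202,72),.102),("gR",(312,68),.102),("endL",(139,184),.102),("endR",(388,184),.102)):
    print(n,tosill(wray(c,p,z)).round(4))
```

```text
shL [-0.1149  0.0131]
shR [-0.1097 -0.0215]
lowL [-0.1574  0.0138]
neckL [-0.099   0.0053]
neckR [-0.0991 -0.0117]
gL [-0.0441  0.0213]
gR [-0.0451 -0.0306]
endL [-0.0983  0.0625]
endR [-0.0993 -0.0673]
```

Request:
arm_command(
  plan=[
    [0,0.01,0,0,0,0],
    [0,0.012,-0.03,0,0,0],
    [-0.02,0,-0.05,0,0,0],
    [-0.054,-0.028,-0.05,0,0,0],
    [-0.054,-0.028,-0.03,0,0,0],
    [-0.054,-0.028,-0.01,0,0,0],
    [-0.054,-0.028,0,0,0,0],
    [-0.05,-0.028,0,0,0,0],
    [-0.046,-0.028,0,0,0,0],
    [-0.042,-0.028,0,0,0,0],
    [-0.038,-0.028,0,0,0,0],
    [-0.034,-0.028,0,0,0,0],
    [-0.03,-0.028,0,0,0,0],
    [-0.025,-0.028,0,0,0,0],
    [-0.02,-0.028,0,0,0,0],
    [-0.015,-0.028,0,0,0,0],
    [-0.01,-0.028,0,0,0,0],
    [-0.005,-0.028,0,0,0,0],
    [0.0,-0.028,0,0,0,0],
    [0.004,-0.028,0,0,0,0],
  ],
)

```text
time_s: 7.75
tool_pos: [0.5139, -0.0322, 0.12]
tool_rot: [-2.518, -1.879, 0.0]
contact_force: [-1.0, -1.3, 1.4]
width: -0.0001
gripper_force: 0.8
```

Run:
```python
from h import *
s=ctrl.get_state();print(tosill(s["tool_pos"]).round(4),s["tool_pos"][2],s["contact_force"].round(2))
c=ctrl.read_camera("wrist");cv2.imwrite("pics/w4.png",c["pixels"][:,:,::-1])
```

```text
[-0.1375 -0.0039] 0.11997460563305995 [-1.04 -1.32  1.38]
```

View pics/w4.png

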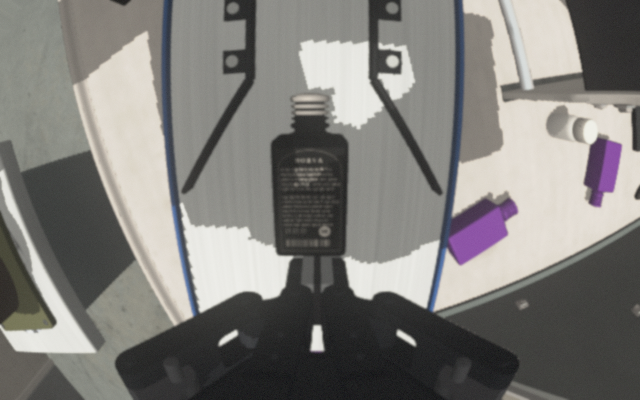

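Bottle is square and centred: flanks at 273 and 348, neck at (311,100), guide channel at columns 253–371. Continuing the push.

Request:
arm_command(
  plan=[
    [0.005,-0.001,0,0,0,0],
    [0.01,-0.001,0,0,0,0],
    [0.015,-0.001,0,0,0,0],
    [0.02,-0.001,0,0,0,0],
    [0.025,-0.001,0,0,0,0],
    [0.03,-0.001,0,0,0,0],
    [0.035,-0.001,0,0,0,0],
    [0.04,-0.001,0,0,0,0],
    [0.045,-0.001,0,0,0,0],
    [0.05,-0.001,0,0,0,0],
    [0.055,-0.001,0,0,0,0],
    [0.06,-0.001,0,0,0,0],
    [0.065,-0.001,0,0,0,0],
    [0.07,-0.001,0,0,0,0],
    [0.075,-0.001,0,0,0,0],
  ],
)

```text
time_s: 9.3
tool_pos: [0.5343, 0.0399, 0.12]
tool_rot: [2.518, 1.878, -0.0]
contact_force: [-0.2, -0.9, 0.3]
width: -0.0004
gripper_force: 0.4
```

Run:
```python
from h import *
s=ctrl.get_state();print(tosill(s["tool_pos"]).round(4),s["tool_pos"][2],s["contact_force"].round(2))
c=ctrl.read_camera("wrist");cv2.imwrite("pics/w5.png",c["pixels"][:,:,::-1])
```

```text
[-0.0626 -0.0029] 0.11998330103945465 [-0.2  -0.89  0.31]
```

View pics/w5.png

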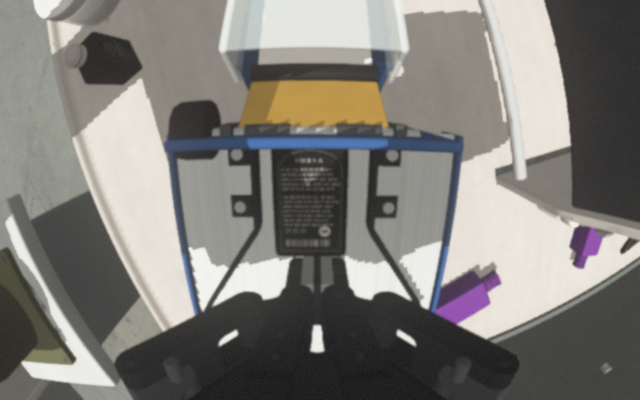

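The flap (yellow, around (315,105)) is being lifted by the bottle. The bottle is straight, with its base at row 254 and its shoulder entering the opening at row 148. Next I do the final push over the edge and retract.

Request:
arm_command(
  plan=[
    [0.005,0,0,0,0,0],
    [0.01,0,0,0,0,0],
    [0.015,0,0,0,0,0],
    [0.02,0,0,0,0,0],
    [0.025,0,0,0,0,0],
    [0.03,0,0,0,0,0],
    [0.034,0,0,0,0,0],
    [0.038,0,0,0,0,0],
    [0.042,0,0,0,0,0],
    [0.045,0,0,0,0,0],
    [0.048,0,0,0,0,0],
    [0.048,0,0,0,0,0],
    [0.04,0,0,0,0,0],
    [0.025,0,0,0,0,0],
    [0.01,0,0,0,0,0],
    [0.01,0,0,0,0,0],
  ],
)

```text
time_s: 10.95
tool_pos: [0.5358, 0.0467, 0.1199]
tool_rot: [-2.52, -1.875, 0.003]
contact_force: [-0.1, -0.1, -0.4]
width: -0.0001
gripper_force: 0.0
```

Run:
```python
from h import *
s=ctrl.get_state();print(tosill(s["tool_pos"]).round(4),s["tool_pos"][2],s["contact_force"].round(2))
c=ctrl.read_camera("wrist");d=ctrl.read_camera("side");a=c["pixels"][:260,120:500];b=cv2.resize(d["pixels"][130:290,260:400],None,fx=3,fy=3)
o=np.zeros((480,800,3),np.uint8);o[:260,:380]=a;o[:480,380:800]=b
cv2.imwrite("pics/w6.png",o[:,:,::-1])
```

```text
[-0.0556 -0.0023] 0.11989651037420523 [-0.12 -0.09 -0.37]
```

View pics/w6.png

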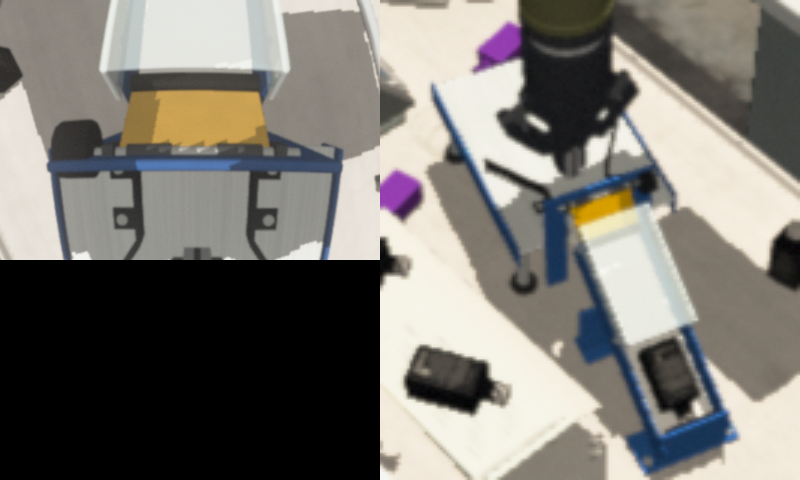

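The bottle is at the foot of the chute (side crop at about (670,375), neck toward the stop). The flap is still open and the fingers are clear. Now I back off and let the flap close.

Request:
arm_command(
  plan=[
    [-0.02,0,0,0,0,0],
    [-0.04,0,-0.02,0,0,0],
    [-0.06,0,-0.05,0,0,0],
    [-0.08,0,-0.08,0,0,0],
    [-0.08,0,-0.1,0,0,0],
    [-0.08,0,-0.1,0,0,0],
    [-0.08,0,-0.1,0,0,0],
    [-0.08,0,-0.1,0,0,0],
    [-0.08,0,-0.1,0,0,0],
    [-0.08,0,-0.1,0,0,0],
    [-0.08,0,-0.1,0,0,0],
    [-0.08,0,-0.1,0,0,0],
    [-0.08,0,-0.1,0,0,0],
    [-0.08,0,-0.1,0,0,0],
    [-0.08,0,-0.1,0,0,0],
    [-0.08,0,-0.1,0,0,0],
    [-0.08,0,-0.1,0,0,0],
    [-0.08,0,-0.1,0,0,0],
    [-0.08,0,-0.1,0,0,0],
    [-0.08,0,-0.1,0,0,0],
  ],
)

```text
time_s: 13.05
tool_pos: [0.5143, -0.0276, 0.22]
tool_rot: [2.518, 1.878, 0.0]
contact_force: [0.5, -0.5, -0.3]
width: -0.0001
gripper_force: 0.0
```

Request:
arm_command(
  plan=[
    [0,0,0,0,0,0],
    [0,0,0,0,0,0],
    [0,0,0,0,0,0],
    [0,0,0,0,0,0],
    [0,0,0,0,0,0],
    [0,0,0,0,0,0],
    [0,0,0,0,0,0],
    [0,0,0,0,0,0],
    [0,0,0,0,0,0],
    [0,0,0,0,0,0],
    [0,0,0,0,0,0],
    [0,0,0,0,0,0],
    [0,0,0,0,0,0],
    [0,0,0,0,0,0],
    [0,0,0,0,0,0],
    [0,0,0,0,0,0],
    [0,0,0,0,0,0],
    [0,0,0,0,0,0],
    [0,0,0,0,0,0],
    [0,0,0,0,0,0],
  ],
)

```text
time_s: 15.05
tool_pos: [0.5143, -0.0275, 0.22]
tool_rot: [2.518, 1.878, -0.0]
contact_force: [0.1, -0.1, 0.4]
width: -0.0
gripper_force: 0.0
```

Run:
```python
from h import *
d=ctrl.read_camera("side");c=ctrl.read_camera("top")
b=cv2.resize(d["pixels"][130:290,260:400],None,fx=3,fy=3);a=cv2.resize(c["pixels"][180:280,235:362],None,fx=3,fy=3,interpolation=cv2.INTER_CUBIC)
o=np.zeros((480,801,3),np.uint8);o[:300,:381]=a;o[:480,381:801]=b
cv2.imwrite("pics/w7.png",o[:,:800,::-1])
im=c["pixels"];m=((im.max(2)<90)*255).astype(np.uint8);k=np.zeros_like(m);k[185:225,245:285]=255;m&=k
cs,_=cv2.findContours(m,cv2.RETR_EXTERNAL,cv2.CHAIN_APPROX_NONE);b=max(cs,key=cv2.contourArea);r=cv2.minAreaRect(b)
print(r,tosill(ray(c,r[0],.05)).round(3))
```

```text
((261.70001220703125, 205.40000915527344), (13.597792625427246, 11.700427055358887), 18.434947967529297) [ 0.16  -0.001]
```

View pics/w7.png

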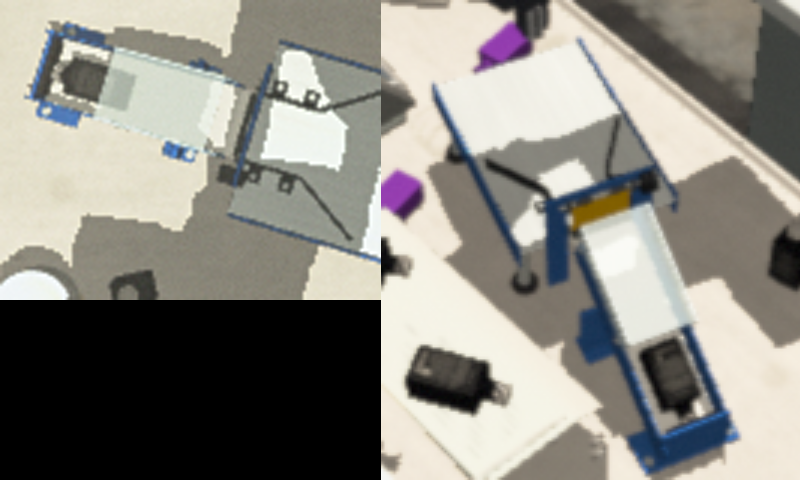

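The bottle rests against the stop with its neck at the end wall, and the flap looks as it did at the start. I'll wait two more seconds for the slow last degrees, then hand in.

Request:
arm_command(
  plan=[
    [0,0,0,0,0,0],
    [0,0,0,0,0,0],
    [0,0,0,0,0,0],
    [0,0,0,0,0,0],
    [0,0,0,0,0,0],
    [0,0,0,0,0,0],
    [0,0,0,0,0,0],
    [0,0,0,0,0,0],
    [0,0,0,0,0,0],
    [0,0,0,0,0,0],
    [0,0,0,0,0,0],
    [0,0,0,0,0,0],
    [0,0,0,0,0,0],
    [0,0,0,0,0,0],
    [0,0,0,0,0,0],
    [0,0,0,0,0,0],
    [0,0,0,0,0,0],
    [0,0,0,0,0,0],
    [0,0,0,0,0,0],
    [0,0,0,0,0,0],
  ],
)

```text
time_s: 17.15
tool_pos: [0.5143, -0.0275, 0.22]
tool_rot: [2.518, 1.878, -0.0]
contact_force: [0.1, -0.7, 0.7]
width: -0.0
gripper_force: 0.0
```

```bash
python3 -c "
from workcell import ctrl
print(ctrl.finish_job())"
```

```text
the job is handed in; nothing more can be done
None
```

I pushed the bottle under the flap and it slid to the stop, the fingers were out before the flap closed, and I handed the job in at about 17 s with the flap looking shut on camera; no verdict came back.

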